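Open a dehumidifier bay and hover its drying cassette over it

TASK

Unlatch the dehumidifier's bay by turning all three captive bolts on its top deck anticlockwise, in any order, fully to their end stops while the drying cassette still waits in the black tray. Then pick the cassette up by its rib, carry it level and high over the things in between, and finish with it held in the gripper, hovering about 15 mm above the open bay, centred and squared to the opening, so I can check the seal: do not put it down, let go of it, or let it touch the dehumidifier. Leave the vase, frosted box, clips, bowl and tub where they are.

Things in the scene. Friction and masses are not known exactly. Their poses are not given: they have to be found in the camera images.
- dehumidifier: Low white dehumidifier, fixed, 200 (x) x 280 (y) x 120 mm high, vent slots on its front (-x) face. Origin: centre of underside, z up. Its flat top deck has a rectangular bay 60 mm deep and three bolts: left and right 98 mm from the bay's centre beyond its +y and -y ends, front 80 mm from it toward -x. It stands left or right of the vase and frosted box, the tray on the other side.
- bay_mouth (a point): Centre of the bay's rectangular mouth at deck level, 15 mm toward +x from the middle of the deck, 120 mm above the shelf top. Axes as the dehumidifier's: y along the mouth's long side (118 mm), x along its short side (74 mm), z up.
- bolt_left_grip (a point): Grip point of the left (+y end) bolt, on its upright turning axis, 26 mm above the deck. Grey wing bar 44 long, 12 thick, from 10 to 36 mm above the deck, centred on the axis; below it a steel latch tongue 12 wide, 2 to 7 mm above the deck, reaching 55 mm from the axis. The point turns with the bolt: x along the bar, the way the tongue points, z up.
- bolt_left (a joint): Turn of the left bolt, rad: 0 = latched (tongue straight over the bay), grows anticlockwise seen from above, end stop at 1.45 = open. Starts between 0 and 0.35. Stiff (about 0.04 N m of friction), stays where it is left.
- bolt_right_grip (a point): Grip point of the right (-y end) bolt, on its upright turning axis, 26 mm above the deck. Grey wing bar 44 long, 12 thick, from 10 to 36 mm above the deck, centred on the axis; below it a steel latch tongue 12 wide, 2 to 7 mm above the deck, reaching 55 mm from the axis. The point turns with the bolt: x along the bar, the way the tongue points, z up.
- bolt_right (a joint): Turn of the right bolt, rad: 0 = latched (tongue straight over the bay), grows anticlockwise seen from above, end stop at 1.45 = open. Starts between 0 and 0.35. Stiff (about 0.04 N m of friction), stays where it is left.
- bolt_front_grip (a point): Grip point of the front (-x side) bolt, on its upright turning axis, 26 mm above the deck. Grey wing bar 44 long, 12 thick, from 10 to 36 mm above the deck, centred on the axis; below it a steel latch tongue 12 wide, 2 to 7 mm above the deck, reaching 55 mm from the axis. The point turns with the bolt: x along the bar, the way the tongue points, z up.
- bolt_front (a joint): Turn of the front bolt, rad: 0 = latched (tongue straight over the bay), grows anticlockwise seen from above, end stop at 1.45 = open. Starts between 0 and 0.35. Stiff (about 0.04 N m of friction), stays where it is left.
- cassette: White plastic drying cassette, a loose block 60 (x) x 104 (y) x 48 mm high with grey grille slots; on its top, in the middle, a grip rib along y: 14 thick (x), 60 long (y), from 48 to 75 mm above the underside. 0.2 to 0.33 kg, centre of mass in the middle. Origin: centre of underside, z up. It stands flat in the tray.
- tray: Black plastic tray, fixed, 200 (x) x 280 (y) mm, rim 25 mm high, walls and floor 5 mm thick. Origin at the centre of its underside. Holds the cassette and one spring clip.
- vase: White ceramic vase, loose, 120 mm tall, at most 73 mm across, between tray and dehumidifier. Origin at the centre of its foot.
- acrylic_box: Frosted acrylic box with a sliding lid, loose, 120 (x) x 80 (y) x 72 mm high, between tray and dehumidifier. Origin at the centre of its underside.
- clip_a: Silver spring clip, loose, about 50 x 30 x 18 mm, lying in the tray beside the cassette. Origin at the centre of its underside.
- clip_b: Silver spring clip like the other, lying on the shelf toward its far edge. Origin at the centre of its underside.
- key_bowl: White ceramic bowl, loose, 110 mm across, 45 mm high, toward the far edge of the shelf. Origin at the centre of its underside.
- tub: Round white tub with a grey cap, loose, 86 mm across, 95 mm high, toward the far edge of the shelf. Origin at the centre of its underside.
Mind the look-alikes: they are no part of the job. Leave any turquoise look-alike of the cassette alone.

How it is judged:
By the outcome, as a careful person would: the job done as asked, in the order asked, and still so for the second after the job is handed in, while the arm keeps its last pose, push and grip.
It also fails if it takes over 72 s, if anything falls off the work surface, if the arm or the gripper's body presses on something with over 40 N, if the wrist force passes 120 N, or if a joint passes its speed limit or range.

ROBOT

A 6-joint arm with a two-finger parallel gripper is mounted at the origin on the work surface. World frame = base frame: x ahead of the robot, y to its left, z up, the work surface at z = 0. Lengths are in m, angles in rad, forces in N, time in s.
With the tool pointing down it reaches from about 0.225 to 0.875 m from the base axis. Payload 3.4 kg.
Tool frame: the origin (TCP) lies between the finger pads; the fingertips stand 22 mm ahead of it and the grasp point (between the pads) lies 3 mm ahead of it (manip.finger_overhang is the distance from the TCP to the fingertips, in m); z points along the fingers, y is the line along which they close (so a half turn about z gives the same grasp; the last joint's range is limited). The gripper opens to 85 mm and grips with 20 to 120 N. Pads are 22 mm wide; open, the fingers measure 114 mm over their backs; the gripper's body (76 mm by 85 mm) begins 54 mm behind the grasp point. The pads swing forward as they close: fully open they stand 13 mm farther back than shut.
Start: joints at [1.122, 0.276, 1.505, -0, 1.361, -0.121], TCP at [0.185, 0.544, 0.253] pointing down, gripper open.
Joint ranges: [-2.89, 2.89], [-0.75, 2.08], [0.22, 2.7], [-1.18, 4.32], [0.11, 2.71], [-2.7, 2.7]. Speed limits (rad/s): [2.57, 2.57, 3.14, 3.14, 3.14, 3.14].

INTERFACE

Orientations are given as a unit quaternion [w, x, y, z].
In Python, from rig import get_state, eyes, order, manip gives the robot as it stands.
- The arm moves only by the tool drive_tool, never from a script. Its argument "rows" is a list of rows, each a list of 4 numbers: the shift along the tool's x, y, z in units of 25 mm (1.0 is 25 mm), then the turn about the tool's z in units of 6 degrees (1.0 is 6 degrees). A call has exactly 8 rows; each row is the pose to reach, as a shift and turn from the pose commanded when the call began, along the tool's axes at that moment; what a row does not reach only later rows make up. A row lasts 1/12 s, in which the tool goes at most 41.7 mm and 7.16 degrees, less where a joint would pass 70% of its speed; a pose out of reach is approached as far as the arm can. A call with a gripper value outside its range is refused whole. "grip" is the finger opening in mm, from 0 to 85.4, set as the call begins (left out, the last holds). The fingers move at their own pace and stop on an object; "newtons" is the grip in N (left out, the last holds). Time passes only in rows, so rows that repeat a pose let the fingers close, or fill a call up. It gives the time, the measured TCP pose, the force, the opening and the grip force at its end, in the units of the state.
- get_state(): the state, without advancing time (a new reading comes with each control period).
- eyes.get_image(name): name is "scene" or "top"; returns (picture, depth): 480x640x3 uint8, red, green, blue; 480x640 float32, m along the optical axis (not along the pixel's ray), 0 where there is no reading.
- eyes.camera_info(name): a dict with "fx", "fy", "cx", "cy" (pixels), "R" (3x3) and "t" (3): a world point X has camera coordinates R X + t. Camera axes: x right, y down, z forward; pixel columns grow to the right and rows downward; lengths in m; the calibration is good to about 2 mm. A picture is of the moment at which its call begins. camera_info takes no time and is no camera call.
- order.sign_off(): hands the job in; it is judged then, once.
The state is a dict: "clock": time; "qpos": joint angles; "qd": joint speeds; "effort": joint torques, N m; "position": TCP position; "ee_rot": TCP orientation; "contact_force": force on the tool from outside, world axes, zero at the start; "moment": the same for the moment, N m; "width": finger opening in m; "gripper_force": force on a finger pad.
Only numpy, scipy, OpenCV 4.12 (cv2) and the standard library are available. Lean on these libraries where they do the work, as an engineer would, in place of code of your own. Each camera call takes 0.05 s, during which the arm holds its last target. There are 200 camera calls.

## Working session

There is one attempt and no reset: what is moved stays moved. The work goes in short steps, Python scripts to look and compute and a tool call to move; the robot and the scene stay as the last step left them, time stands still between calls to the robot, and variables do not carry over. Pictures are saved under pics/ and viewed, at most 10 in all, crops included, and the job is handed in when it is done.

Besides the shell and the picture viewer there is one more tool, called after "Emit:" as a command line: name --pt "numbers of a row" for each row, then --argument value for the rest. drive_tool: Moves the arm, as the interface text tells. Its arguments: {"type":"object","properties":{"rows":{"type":"array","items":{"type":"array","items":{"type":"number"}}},"grip":{"type":"number"},"newtons":{"type":"number"}},"required":["rows"]}

```bash
ls; mkdir -p pics
cat > h.py <<'E'
import numpy as np, cv2
from rig import get_state, eyes, order, manip
def grab(n):
    p,d=eyes.get_image(n); np.savez('%s.npz'%n,p=p,d=d); return p,d
def load(n):
    z=np.load('%s.npz'%n); return z['p'],z['d']
def world(n,d):
    c=eyes.camera_info(n); v,u=np.mgrid[:480,:640]
    P=np.stack([(u-c['cx'])/c['fx']*d,(v-c['cy'])/c['fy']*d,d],-1)
    return (P-np.array(c['t']))@np.array(c['R'])
E
python3 - <<'E'
from h import *
for n in('scene','top'):
    p,d=grab(n); cv2.imwrite('pics/%s0.png'%n,p[...,::-1]); c=eyes.camera_info(n); print(n,c['fx'],np.round(c['R'],2).tolist(),c['t'])
s=get_state();print(s)
E
```

```text
pics
scene 548.6193674302251 [[0.82, 0.58, -0.02], [0.49, -0.7, -0.51], [-0.31, 0.41, -0.86]] [-0.44222531 -0.20837252  1.37223986]
top 597.2901315465347 [[-0.04, -1.0, -0.01], [-0.98, 0.04, -0.21], [0.21, -0.0, -0.98]] [0.0280179  0.55705714 1.20799244]
{'clock': 0.1, 'qpos': array([ 1.12197752e+00,  2.76518115e-01,  1.50598566e+00,  9.48350168e-06,
        1.36069623e+00, -1.20997037e-01]), 'qd': array([ 0.00070339, -0.002041  , -0.00251773,  0.00043013, -0.00027461,
        0.00195059]), 'effort': array([ 1.08105629e-03, -4.17697406e+01, -2.46405280e+01, -1.95489918e-05,
        5.78883963e-03,  4.59055428e-06]), 'position': array([0.18495451, 0.5439939 , 0.25254228]), 'ee_rot': array([-2.30336900e-04,  1.63178839e-01,  9.86596179e-01, -7.69970010e-04]), 'contact_force': array([-0.14519132,  0.22547664, -0.05649539]), 'moment': array([-0.02553338, -0.03117966,  0.01140059]), 'gripper_force': 0.0, 'width': 0.08524594022468808}
```

View pics/top0.png

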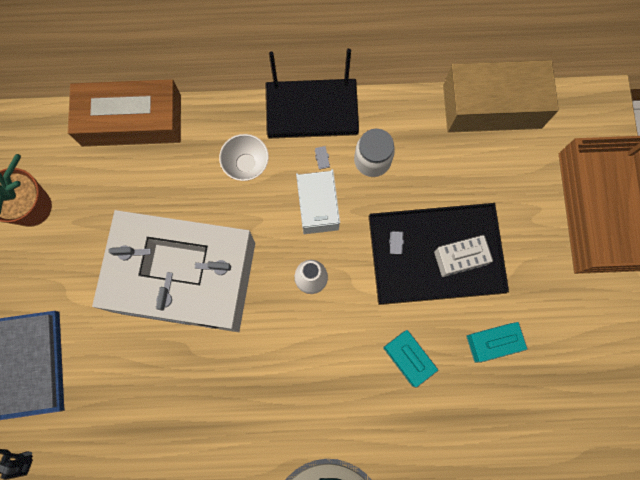

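View pics/scene0.png

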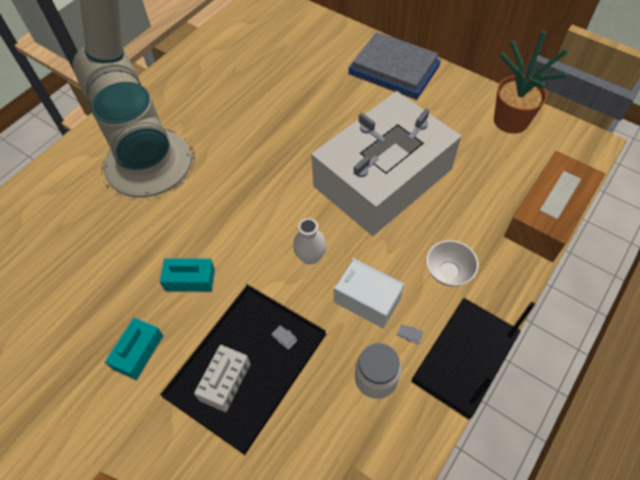

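The top view shows the white dehumidifier at (175,270) with bolts at about (122,252) left, (217,267) right and (164,297) front. The vase is at (311,277), the frosted box at (318,202), and the tray at (440,253).

Cassette candidates in the top view are the white block in the tray (463,255), turquoise blocks (410,358) and (497,342), and the frosted box (318,202). I choose the white ribbed one in the black tray at (463,255). Bolt look-alikes are the clips at (397,243) and (322,157), and I'm leaving those alone.

Run:
```python
from h import *
for n in('top','scene'):
    p,d=load(n); W=world(n,d); ok=d>0
    x,y,z=W[...,0],W[...,1],W[...,2]
    tab=ok&(abs(z)<.01); print(n,'table z',np.median(z[tab]))
    deck=ok&(abs(z-.12)<.008)&(x>.2)&(x<.7)&(y>.05)&(y<.6)
    k,l,st,_=cv2.connectedComponentsWithStats(deck.astype(np.uint8)); i=1+st[1:,4].argmax(); m=l==i
    q=W[m][:,:2].astype(np.float32); r=cv2.minAreaRect(q); print('deck',r,np.median(z[m]),m.sum())
    c,(w,h),a=r
    # pca bolts: high points z .14-.165 within deck
    b=ok&(z>.142)&(z<.17)&(np.hypot(x-c[0],y-c[1])<.18)
    k,l,st,_=cv2.connectedComponentsWithStats(b.astype(np.uint8))
    for j in range(1,k):
        if st[j,4]>15: print(' bolt',cv2.minAreaRect(W[l==j][:,:2].astype(np.float32)),st[j,4],np.median(z[l==j]),st[j,:4], W[l==j].mean(0))
    # cassette
    b=ok&(z>.04)&(z<.1)&(y<-.1)&(y>-.5)&(x>.3)&(x<.62)&(p.min(-1)>70)&(p[...,0]>p[...,2]-40)
    k,l,st,_=cv2.connectedComponentsWithStats(b.astype(np.uint8))
    for j in range(1,k):
        if st[j,4]>40:
            g=W[l==j]; print(' blob',cv2.minAreaRect(g[:,:2].astype(np.float32)),g[:,2].max(),g[:,2].min(),st[j])
            rb=g[g[:,2]>.071]
            if len(rb)>10: print('   rib',cv2.minAreaRect(rb[:,:2].astype(np.float32)),np.median(rb[:,2]),len(rb))
p,_=load('top');A=cv2.resize(p[205:335,90:260],(680,520),interpolation=2)
cv2.imwrite('pics/deckc.png',A[...,::-1])
p,_=load('top');A=cv2.resize(p[200:310,360:520],(640,440),interpolation=2)
cv2.imwrite('pics/cas.png',A[...,::-1])
```

```text
top table z 0.00010969525526570721
deck ((0.506162703037262, 0.29761213064193726), (0.2829491198062897, 0.20213112235069275), 78.89464569091797) 0.12030652878355658 11051
 bolt ((0.539590060710907, 0.38907134532928467), (0.01257807482033968, 0.043469805270433426), 1.8205597400665283) 170 0.1553597228501628 [109 247  25   8] [0.53873069 0.38801251 0.15410786]
 bolt ((0.502059280872345, 0.19799165427684784), (0.04380405321717262, 0.012446357868611813), 83.10667419433594) 157 0.15483948003515657 [207 262  23   8] [0.50119435 0.19708033 0.15423095]
 bolt ((0.4424196481704712, 0.30902528762817383), (0.013325165025889874, 0.04314672201871872), 80.5707778930664) 179 0.15456398451795605 [156 287  11  23] [0.44197602 0.30773161 0.15386697]
 blob ((0.5229660272598267, -0.3086031973361969), (0.061640895903110504, 0.10550084710121155), 12.353367805480957) 0.08701942554167484 0.040105966970919504 [ 437  235   55   40 1405]
   rib ((0.5230903029441833, -0.30927640199661255), (0.014819505624473095, 0.060707271099090576), 12.939311027526855) 0.07881329439621933 199
scene table z -0.00082763840741668
[... 327 characters left out ...]
6]
 bolt ((0.4424663186073303, 0.3014398217201233), (0.015165630728006363, 0.045004475861787796), 79.2970199584961) 132 0.1518587502029609 [358 113  17  16] [0.44416387 0.29962233 0.15082807]
 bolt ((0.5032351613044739, 0.18938806653022766), (0.04547041654586792, 0.013562522828578949), 82.95484924316406) 143 0.15270110685155408 [353 156  17  18] [0.50395783 0.18824927 0.15129525]
 blob ((0.5239101052284241, -0.3166939318180084), (0.06292406469583511, 0.10448793321847916), 12.81438159942627) 0.0845034143209169 0.040126293844961566 [ 194  346   54   62 1803]
   rib ((0.5233327746391296, -0.315917432308197), (0.01582002453505993, 0.06140703335404396), 13.416900634765625) 0.07889332937523136 262
```

View pics/deckc.png

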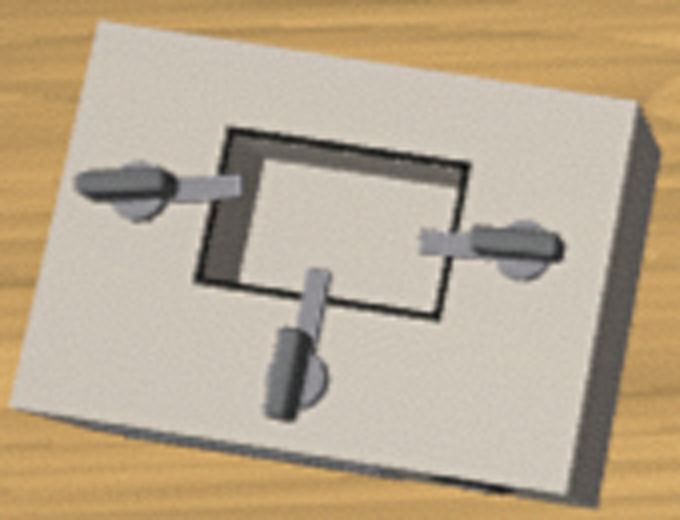

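View pics/cas.png

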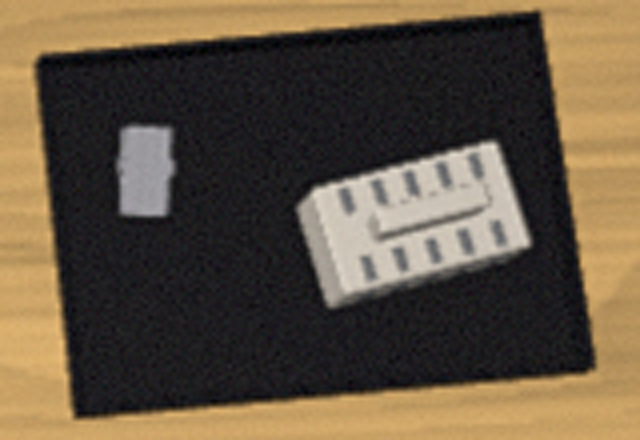

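The deck crop confirms three bolts, with bars and tongues aimed at the bay: left at crop (125,185), right (518,245) and front (288,372). The cassette crop shows the white ribbed cassette at (415,225) and the clip at (147,170). The two cameras disagree by about 7 mm in y, so I'll check them against the gripper once it is in view.

```bash
cat >> h.py <<'E'
from scipy.spatial.transform import Rotation as Ro
def plan(xyz,phi):
    "units of move to TCP target xyz with tool-x heading phi (deg)"
    s=get_state(); w,x,y,z=s['ee_rot']; R=Ro.from_quat([x,y,z,w]).as_matrix()
    ph=np.degrees(np.arctan2(R[1,0],R[0,0])); t=(ph-phi+180)%360-180
    u=R.T@(np.array(xyz)-s['position'])/.025
    print('units',np.round(u,2),'turn',round(t/6,2),'| phi',round(ph,1),'pos',np.round(s['position'],4),'tilt',np.round(R[2],3),'q',np.round(s['qpos'],2),'w',round(s['width'],4),'F',np.round(s['contact_force'],1),'t',s['clock'])
E
python3 - <<'E'
from h import *
print([ (a,getattr(manip,a)) for a in dir(manip) if a[0]!='_'])
plan((.5396,.389,.25),91.8)
E
```

```text
[('MotionError', <class 'rig.MotionError'>), ('finger_overhang', 0.022)]
units [-15.43  -1.3    0.1 ] turn 11.57 | phi 161.2 pos [0.185  0.544  0.2525] tilt [ 0.    -0.002 -1.   ] q [ 1.12  0.28  1.51  0.    1.36 -0.12] w 0.0852 F [-0.1  0.2 -0.1] t 0.1
```

Emit:
drive_tool --pt "-0.5 0 0 0.4" --pt "-1.5 -0.1 0 1.2" --pt "-2.8 -0.2 0 2.2" --pt "-4.2 -0.3 0 3.2" --pt "-5.6 -0.4 0 4.2" --pt "-7.0 -0.6 0 5.2" --pt "-8.4 -0.7 0 6.2" --pt "-9.8 -0.8 0 7.2"

```text
clock: 0.77
position: [0.4127, 0.4449, 0.2531]
ee_rot: [0.0, 0.518, 0.855, -0.0]
contact_force: [0.4, 1.1, -0.9]
width: 0.0851
gripper_force: 0.0
```

```bash
python3 -c "
from h import *
plan((.5396,.389,.25),91.8)"
```

```text
units [-4.33  3.46  0.13] turn 4.3 | phi 117.6 pos [0.4127 0.4449 0.2531] tilt [-0.001 -0.    -1.   ] q [ 0.71  0.32  1.43 -0.    1.38  0.23] w 0.0851 F [ 0.4  1.1 -0.9] t 0.7667
```

Emit:
drive_tool --pt "-1.0 0.8 0 0.9" --pt "-2.0 1.6 0 1.9" --pt "-2.9 2.3 0 2.8" --pt "-3.6 2.9 0 3.6" --pt "-4.1 3.3 0 4.1" --pt "-4.3 3.5 0 4.3" --pt "-4.3 3.5 0 4.3" --pt "-4.3 3.5 0 4.3"

```text
clock: 1.43
position: [0.5382, 0.3925, 0.2529]
ee_rot: [-0.0, 0.693, 0.721, -0.001]
contact_force: [-0.1, -0.0, -0.5]
width: 0.0854
gripper_force: 0.0
```

Run:
```python
from h import *
plan((.5396,.389,.2),91.8)
pos=get_state()['position']
for n in('top','scene'):
    p0,d0=load(n)
    p,d=eyes.get_image(n); np.savez(n+'1.npz',p=p,d=d)
    W=world(n,d); ch=(d>0)&(d0>0)&(d<d0-.03)
    for lo,hi in((.22,.26),(.26,.30),(.3,.36),(.36,.42)):
        m=ch&(W[...,2]>lo)&(W[...,2]<hi); g=W[m]
        if len(g)>10: print(n,lo,len(g),np.round(np.percentile(g[:,:2]-pos[:2],[2,50,98],axis=0)*1000).tolist())
    # project TCP & draw
    c=eyes.camera_info(n)
    for q in (pos,pos-[0,0,.022]):
        v=np.array(c['R'])@q+np.array(c['t']); uv=(c['fx']*v[0]/v[2]+c['cx'],c['fy']*v[1]/v[2]+c['cy']); print(n,np.round(uv,1))
    u0,v0=int(uv[0]),int(uv[1]); a=p[max(v0-60,0):v0+60,max(u0-80,0):u0+80].copy(); a=cv2.resize(a,None,fx=2.5,fy=2.5,interpolation=2); 
    k=((uv[0]-max(u0-80,0))*2.5,(uv[1]-max(v0-60,0))*2.5); cv2.circle(a,(int(k[0]),int(k[1])),3,(255,0,0),1)
    cv2.imwrite('pics/g_%s.png'%n,a[...,::-1])
a,b=[cv2.imread('pics/g_%s.png'%n) for n in('top','scene')]
h=max(a.shape[0],b.shape[0]);f=lambda i:cv2.copyMakeBorder(i,0,h-i.shape[0],0,0,0)
cv2.imwrite('pics/g.png',np.hstack([f(a),f(b)]))
```

```text
units [-0.14  0.06  2.12] turn 0.07 | phi 92.2 pos [0.5382 0.3925 0.2529] tilt [-0.    -0.001 -1.   ] q [0.53 0.42 1.29 0.   1.43 0.49] w 0.0854 F [-0.1 -0.  -0.5] t 1.4333
top 0.22 38 [[-49.0, -11.0], [43.0, -4.0], [54.0, 7.0]]
top 0.26 166 [[-48.0, -11.0], [51.0, -5.0], [71.0, 10.0]]
top 0.3 416 [[-63.0, -17.0], [54.0, -6.0], [70.0, 15.0]]
top 0.36 561 [[-37.0, -35.0], [-10.0, -30.0], [25.0, 15.0]]
top [100.2 240.1]
top [104.5 242.6]
scene 0.22 618 [[-620.0, -259.0], [-561.0, -242.0], [49.0, -3.0]]
scene 0.26 1013 [[-597.0, -250.0], [-533.0, -209.0], [71.0, 8.0]]
scene 0.3 2210 [[-575.0, -240.0], [-46.0, -18.0], [69.0, 9.0]]
scene 0.36 1094 [[-31.0, -42.0], [13.0, -32.0], [36.0, 5.0]]
scene [430.4  77.7]
scene [428.9  85.7]
```

View pics/g.png

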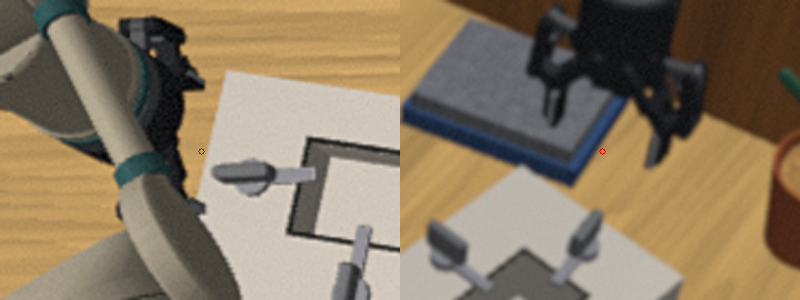

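Run:
```python
from h import *
pos=get_state()['position']
for n in('top','scene'):
    p0,d0=load(n); z=np.load(n+'1.npz'); p,d=z['p'],z['d']
    W=world(n,d); ch=(d>0)&(d0>0)&(d<d0-.03)&(np.hypot(*(W[...,:2]-pos[:2]).transpose(2,0,1))<.1)
    r=(W-pos)*1000
    for sgn in(1,-1):
      for lo,hi in((-22,0),(0,25),(25,50)):
        m=ch&(r[...,2]>lo)&(r[...,2]<hi)&(sgn*r[...,0]>20); g=r[m]
        if len(g)>5: print(n,sgn,lo,len(g),'x',np.round(np.percentile(g[:,0],[2,50,98])),'y',np.round(np.percentile(g[:,1],[2,50,98])),'zmin',g[:,2].min().round(1))
    # table features & statics with both cams: depth mask of frosted box, vase, tub
    W0=world(n,d0)
    for nm,lo,hi,x0,x1,y0,y1 in(('vase',.11,.13,.35,.55,-.05,.15),('tub',.085,.105,.6,.8,-.25,0),('box',.066,.08,.55,.72,-.1,.12),('turq',.03,.1,.2,.45,-.6,0)):
        m=(d0>0)&(W0[...,2]>lo)&(W0[...,2]<hi)&(W0[...,0]>x0)&(W0[...,0]<x1)&(W0[...,1]>y0)&(W0[...,1]<y1)
        print(n,nm,m.sum(),cv2.minAreaRect(W0[m][:,:2].astype(np.float32))) if m.sum()>5 else print(n,nm,m.sum())
    # robot base disc
    m=(d0>0)&(np.hypot(W0[...,0],W0[...,1])<.12)&(W0[...,2]>.004)&(W0[...,2]<.03)
    g=W0[m]; 
    if len(g)>50: print(n,'base',len(g),np.percentile(g,[1,50,99],axis=0).round(4).tolist())
```

```text
top 1 -22 16 x [43. 44. 55.] y [-8. -1.  7.] zmin -7.6
top 1 0 41 x [43. 45. 56.] y [-8. -6.  2.] zmin 0.3
top 1 25 125 x [45. 57. 73.] y [-9. -2. 10.] zmin 25.9
top -1 0 24 x [-48. -46. -41.] y [-12. -10.  -9.] zmin 1.6
top -1 25 14 x [-48. -43. -33.] y [-15. -12. -10.] zmin 30.2
top vase 344 ((0.507042407989502, 0.07704470306634903), (0.16066575050354004, 0.039858486503362656), 73.44843292236328)
top tub 932 ((0.7602523565292358, -0.13114286959171295), (0.07300776243209839, 0.07381495833396912), 84.70452880859375)
top box 1508 ((0.6542549729347229, -0.001602519303560257), (0.12096105515956879, 0.08004506677389145), 4.5483880043029785)
top turq 3088 ((0.37154248356819153, -0.26433295011520386), (0.18491502106189728, 0.2812729477882385), 15.886743545532227)
top base 793 [[0.0755, -0.0694, 0.0043], [0.0895, 0.0008, 0.0111], [0.1083, 0.0671, 0.0182]]
scene 1 -22 19 x [43. 49. 54.] y [-15. -10.  -6.] zmin -9.8
scene 1 0 81 x [43. 50. 57.] y [-15. -10.   3.] zmin 0.1
scene 1 25 210 x [36. 52. 74.] y [-17. -11.  10.] zmin 25.2
scene -1 -22 29 x [-55. -44. -42.] y [-17. -12.   4.] zmin -11.5
scene -1 0 85 x [-55. -44. -41.] y [-19. -13.   5.] zmin 0.4
scene -1 25 162 x [-72. -55. -34.] y [-22. -15.   3.] zmin 25.5
scene vase 387 ((0.5085016489028931, 0.07106444984674454), (0.1637023538351059, 0.06156076118350029), 82.03466033935547)
scene tub 1299 ((0.7612617015838623, -0.13837489485740662), (0.0732094794511795, 0.07385514676570892), 28.974512100219727)
scene box 1485 ((0.6549655199050903, -0.008714701980352402), (0.1188347339630127, 0.08279135078191757), 4.5435357093811035)
scene turq 3152 ((0.33897650241851807, -0.2815656363964081), (0.11511337757110596, 0.2787776589393616), 15.736688613891602)
scene base 2348 [[-0.0868, -0.1086, 0.0044], [0.0515, -0.0446, 0.0121], [0.1048, 0.0966, 0.0291]]
```

The top camera agrees with the arm kinematics to about 1 mm: the finger and base centres sit near 0. The scene camera is off by about -7 mm in y, so I'll rely on the top view. Next I descend on the left bolt.

Emit:
drive_tool --pt "0 0 0.4 0.05" --pt "-0.1 0 1.2 0.07" --pt "-0.1 0 2.1 0.07" --pt "-0.1 0 2.9 0.07" --pt "-0.1 0 3.5 0.07" --pt "-0.1 0 3.9 0.07" --pt "-0.1 0 4.0 0.07" --pt "-0.1 0 4.0 0.07" --grip 60

```text
clock: 2.2
position: [0.5377, 0.3905, 0.1525]
ee_rot: [-0.0, 0.696, 0.718, -0.001]
contact_force: [0.7, -0.4, 0.0]
width: 0.0599
gripper_force: 0.0
```

Emit:
drive_tool --pt "0 0 0 0" --pt "0 0 0 0" --pt "0 0 0 0" --pt "0 0 0 0" --pt "0 0 0 0" --pt "0 0 0 0" --pt "0 0 0 0" --pt "0 0 0 0" --grip 0 --newtons 40

```text
clock: 2.87
position: [0.5398, 0.3907, 0.1545]
ee_rot: [0.001, 0.696, 0.718, 0.002]
contact_force: [2.2, 0.3, 5.7]
width: 0.0112
gripper_force: 44.0
```

```bash
python3 -c "
from h import *
plan((.539,.39,.153),165)
print(get_state()['moment'],get_state()['gripper_force'])"
```

```text
units [-0.03 -0.03  0.06] turn -12.2 | phi 91.8 pos [0.5398 0.3907 0.1545] tilt [ 0.001  0.003 -1.   ] q [ 0.52  0.47  1.45 -0.    1.22  0.49] w 0.0112 F [2.2 0.3 5.7] t 2.8667
[ 0.03909304 -0.3870281   0.03850972] 44.01367664337158
```

Emit:
drive_tool --pt "0 0.05 -0.08 -0.3" --pt "0 0.05 -0.08 -1.0" --pt "0 0.05 -0.08 -1.8" --pt "0 0.05 -0.08 -2.6" --pt "0 0.05 -0.08 -3.4" --pt "0 0.05 -0.08 -4.2" --pt "0 0.05 -0.08 -5.0" --pt "0 0.05 -0.08 -5.8"

```text
clock: 3.53
position: [0.5381, 0.39, 0.1545]
ee_rot: [-0.002, 0.448, 0.894, -0.001]
contact_force: [-0.2, 0.6, 1.8]
width: 0.0111
gripper_force: 43.5
```

Emit:
drive_tool --pt "0 0 0 -0.9" --pt "0 0 0 -1.8" --pt "0 0 0 -2.7" --pt "0 0 0 -3.6" --pt "0 0 0 -4.4" --pt "0 0 0 -5.2" --pt "0 0 0 -5.8" --pt "0 0 0 -6.2"

```text
clock: 4.2
position: [0.537, 0.3884, 0.1546]
ee_rot: [-0.003, 0.14, 0.99, -0.003]
contact_force: [-2.8, -4.6, 4.0]
width: 0.0112
gripper_force: 45.9
```

```bash
python3 -c "
from h import *
plan((.539,.39,.153),162)
print(get_state()['moment'],get_state()['gripper_force'])"
```

```text
units [-0.06  0.08  0.06] turn 0.32 | phi 163.9 pos [0.537  0.3884 0.1546] tilt [ 0.005 -0.006 -1.   ] q [ 0.52  0.47  1.45 -0.    1.23 -0.77] w 0.0112 F [-2.8 -4.6  4. ] t 4.2
[-0.70457563  0.37285464 -0.82306476] 45.93409180641174
```

Emit:
drive_tool --pt "0 0 0 0.3" --pt "0 0 0 0.3" --pt "0 0 0 0.3" --pt "0 0 0 0.3" --pt "0 0 -0.5 0.3" --pt "0 0 -1.2 0.3" --pt "0 0 -1.8 0.3" --pt "0 0 -2.0 0.3" --grip 60

```text
clock: 4.87
position: [0.5406, 0.391, 0.2076]
ee_rot: [0.001, 0.156, 0.988, 0.001]
contact_force: [0.1, 0.7, -0.5]
width: 0.0599
gripper_force: 0.0
```

```bash
python3 -c "
from h import *
plan((.502,.198,.2),83.1)"
```

```text
units [-0.91 -7.82  0.29] turn 13.15 | phi 162.0 pos [0.5406 0.391  0.2076] tilt [-0.002  0.003 -1.   ] q [ 0.52  0.44  1.37  0.    1.33 -0.74] w 0.0599 F [ 0.1  0.7 -0.5] t 4.8667
```

Emit:
drive_tool --pt "0 -0.3 0 0.4" --pt "-0.2 -1.1 0 1.2" --pt "-0.3 -2.1 0 2.2" --pt "-0.4 -3.3 0 3.2" --pt "-0.5 -4.5 0 4.2" --pt "-0.7 -5.6 0 5.3" --pt "-0.8 -6.6 0 6.4" --pt "-0.9 -7.4 0 7.5"

```text
clock: 5.53
position: [0.5028, 0.2056, 0.2048]
ee_rot: [-0.0, 0.525, 0.851, -0.001]
contact_force: [0.3, 0.0, -0.4]
width: 0.06
gripper_force: 0.0
```

```bash
python3 -c "
from h import *
plan((.502,.198,.1545),83.1)"
```

```text
units [-0.26 -0.16  2.01] turn 5.59 | phi 116.7 pos [0.5028 0.2056 0.2048] tilt [-0.    -0.002 -1.   ] q [ 0.26  0.26  1.65 -0.    1.23 -0.2 ] w 0.06 F [ 0.3  0.  -0.4] t 5.5333
```

Emit:
drive_tool --pt "-0.1 -0.1 0 1.0" --pt "-0.2 -0.16 0 2.1" --pt "-0.26 -0.16 0 3.2" --pt "-0.26 -0.16 0 4.3" --pt "-0.26 -0.16 0 5.2" --pt "-0.26 -0.16 0.4 5.6" --pt "-0.26 -0.16 1.2 5.6" --pt "-0.26 -0.16 1.7 5.6"

```text
clock: 6.2
position: [0.5026, 0.1997, 0.1614]
ee_rot: [-0.0, 0.747, 0.665, -0.001]
contact_force: [-0.1, 0.2, -0.3]
width: 0.0599
gripper_force: 0.0
```

```bash
python3 -c "
from h import *
plan((.502,.198,.1545),83.1)"
```

```text
units [-0.07 -0.02  0.28] turn 0.05 | phi 83.4 pos [0.5026 0.1997 0.1614] tilt [-0.    -0.001 -1.   ] q [0.25 0.29 1.72 0.   1.13 0.36] w 0.0599 F [-0.1  0.2 -0.3] t 6.2
```

Emit:
drive_tool --pt "0 0 0.15 0.05" --pt "0 0 0.25 0.05" --pt "0 0 0.25 0.05" --pt "0 0 0.25 0.05" --pt "0 0 0.25 0.05" --pt "0 0 0.25 0.05" --pt "0 0 0.25 0.05" --pt "0 0 0.25 0.05" --grip 0

```text
clock: 6.87
position: [0.5032, 0.2001, 0.1572]
ee_rot: [-0.0, 0.748, 0.663, 0.0]
contact_force: [-2.5, 0.7, 4.0]
width: 0.0109
gripper_force: 41.8
```

```bash
python3 -c "
from h import *
plan((.502,.198,.1555),162)
print(get_state()['moment'],get_state()['gripper_force'])"
```

```text
units [-0.09 -0.04  0.07] turn -13.15 | phi 83.1 pos [0.5032 0.2001 0.1572] tilt [ 0.001  0.    -1.   ] q [0.25 0.3  1.73 0.   1.12 0.37] w 0.0109 F [-2.5  0.7  4. ] t 6.8667
[ 0.10315368  0.41709533 -0.01230147] 41.7621785402298
```

Emit:
drive_tool --pt "-0.06 0 0 -0.4" --pt "-0.06 0 0 -1.2" --pt "-0.06 0 0 -2.1" --pt "-0.06 0 0 -3.0" --pt "-0.06 0 0 -3.9" --pt "-0.06 0 0 -4.8" --pt "-0.06 0 0 -5.7" --pt "-0.06 0 0 -6.6"

```text
clock: 7.53
position: [0.5, 0.1993, 0.1571]
ee_rot: [-0.003, 0.478, 0.879, -0.001]
contact_force: [-9.2, 2.0, 9.1]
width: 0.0111
gripper_force: 42.5
```

Emit:
drive_tool --pt "0 0 0 -0.9" --pt "0 0 0 -1.9" --pt "0 0 0 -2.9" --pt "0 0 0 -3.9" --pt "0 0 0 -4.9" --pt "0 0 0 -5.8" --pt "0 0 0 -6.5" --pt "0 0 0 -7.0"

```text
clock: 8.2
position: [0.4979, 0.1967, 0.1571]
ee_rot: [-0.005, 0.132, 0.991, -0.002]
contact_force: [-12.0, -6.3, 13.5]
width: 0.0115
gripper_force: 49.6
```

```bash
python3 -c "
from h import *
plan((.502,.198,.1555),162)
print(get_state()['moment'],get_state()['gripper_force'])"
```

```text
units [-0.15  0.09  0.06] turn 0.47 | phi 164.8 pos [0.4979 0.1967 0.1571] tilt [ 0.009 -0.006 -1.   ] q [ 0.25  0.3   1.73 -0.    1.13 -1.06] w 0.0115 F [-12.   -6.3  13.5] t 8.2
[-0.74360653  2.04971807 -0.91643356] 49.58318889141083
```

Emit:
drive_tool --pt "0 0 0 0.4" --pt "0 0 0 0.4" --pt "0 0 0 0.4" --pt "0 0 0 0.4" --pt "0 0 -0.5 0.4" --pt "0 0 -1.2 0.4" --pt "0 0 -1.8 0.4" --pt "0 0 -2.0 0.4" --grip 60

```text
clock: 8.87
position: [0.5049, 0.1987, 0.2087]
ee_rot: [0.002, 0.154, 0.988, 0.001]
contact_force: [1.2, -0.6, 0.3]
width: 0.0596
gripper_force: 0.0
```

```bash
python3 -c "
from h import *
plan((.4422,.3095,.2),170.6)"
```

```text
units [3.73 3.46 0.34] turn -1.38 | phi 162.3 pos [0.5049 0.1987 0.2087] tilt [-0.004  0.002 -1.   ] q [ 0.25  0.25  1.65 -0.    1.23 -1.02] w 0.0596 F [ 1.2 -0.6  0.3] t 8.8667
```

Emit:
drive_tool --pt "0.2 0.2 0 -0.1" --pt "0.7 0.7 0 -0.3" --pt "1.4 1.3 0 -0.6" --pt "2.2 2.0 0 -0.9" --pt "2.9 2.7 0 -1.2" --pt "3.4 3.2 0 -1.4" --pt "3.7 3.45 0 -1.4" --pt "3.7 3.45 0 -1.4"

```text
clock: 9.53
position: [0.4397, 0.3101, 0.2056]
ee_rot: [-0.001, 0.08, 0.997, -0.0]
contact_force: [0.6, -0.7, -0.2]
width: 0.0601
gripper_force: 0.0
```

```bash
python3 -c "
from h import *
plan((.4422,.3095,.155),170.6)"
```

```text
units [-0.11 -0.01  2.02] turn 0.04 | phi 170.8 pos [0.4397 0.3101 0.2056] tilt [ 0.002 -0.    -1.   ] q [ 0.48  0.25  1.66  0.    1.23 -0.93] w 0.0601 F [ 0.6 -0.7 -0.2] t 9.5333
```

Emit:
drive_tool --pt "-0.1 0 0.4 0" --pt "-0.1 0 1.1 0" --pt "-0.1 0 1.7 0" --pt "-0.1 0 1.95 0" --pt "-0.1 0 1.95 0" --pt "-0.1 0 1.95 0" --pt "-0.1 0 1.95 0" --pt "-0.1 0 1.95 0"

```text
clock: 10.2
position: [0.4446, 0.3083, 0.1587]
ee_rot: [0.001, 0.081, 0.997, 0.001]
contact_force: [0.2, 0.3, 0.1]
width: 0.0598
gripper_force: 0.0
```

Emit:
drive_tool --pt "0 0 0 0" --pt "0 0 0 0" --pt "0 0 0 0" --pt "0 0 0 0" --pt "0 0 0 0" --pt "0 0 0 0" --pt "0 0 0 0" --pt "0 0 0 0" --grip 0

```text
clock: 10.87
position: [0.4436, 0.3065, 0.1583]
ee_rot: [0.0, 0.081, 0.997, -0.002]
contact_force: [-0.4, -5.2, 3.9]
width: 0.0113
gripper_force: 41.2
```

```bash
python3 -c "
from h import *
plan((.4422,.3095,.1555),252)
print(get_state()['moment'],get_state()['gripper_force'])"
```

```text
units [0.08 0.11 0.11] turn -13.54 | phi 170.7 pos [0.4436 0.3065 0.1583] tilt [-0.001 -0.003 -1.   ] q [ 0.48  0.3   1.73 -0.    1.12 -0.93] w 0.0113 F [-0.4 -5.2  3.9] t 10.8667
[-0.75928523  0.01706461 -0.0228559 ] 41.158905029296875
```

Emit:
drive_tool --pt "0.06 -0.07 0 -0.4" --pt "0.06 -0.07 0 -1.2" --pt "0.06 -0.07 0 -2.1" --pt "0.06 -0.07 0 -3.0" --pt "0.06 -0.07 0 -3.9" --pt "0.06 -0.07 0 -4.8" --pt "0.06 -0.07 0 -5.7" --pt "0.06 -0.07 0 -6.6"

```text
clock: 11.53
position: [0.4434, 0.3069, 0.1584]
ee_rot: [0.002, -0.264, 0.965, -0.0]
contact_force: [2.7, -0.1, 0.4]
width: 0.0114
gripper_force: 40.7
```

Emit:
drive_tool --pt "0 0 0 -0.9" --pt "0 0 0 -1.9" --pt "0 0 0 -2.9" --pt "0 0 0 -3.9" --pt "0 0 0 -4.9" --pt "0 0 0 -5.9" --pt "0 0 0 -6.8" --pt "0 0 0 -7.4"

```text
clock: 12.2
position: [0.4429, 0.3073, 0.1584]
ee_rot: [0.001, -0.608, 0.794, -0.0]
contact_force: [0.2, -0.5, 1.3]
width: 0.0108
gripper_force: 46.8
```

```bash
python3 -c "
from h import *
plan((.4422,.3075,.1555),252)
print(get_state()['moment'],get_state()['gripper_force'])"
```

```text
units [-0.    0.03  0.12] turn 0.47 | phi -105.2 pos [0.4429 0.3073 0.1584] tilt [-0.002 -0.002 -1.   ] q [ 0.48  0.29  1.73  0.    1.11 -2.4 ] w 0.0108 F [ 0.2 -0.5  1.3] t 12.2
[-0.050123   -0.19936408 -0.90945956] 46.804742217063904
```

Emit:
drive_tool --pt "0 0 0 0.4" --pt "0 0 0 0.4" --pt "0 0 0 0.4" --pt "0 0 0 0.4" --pt "0 0 -0.5 0.4" --pt "0 0 -1.4 0.4" --pt "0 0 -2.4 0.4" --pt "0 0 -3.2 0.4" --grip 60

```text
clock: 12.87
position: [0.4421, 0.3069, 0.2392]
ee_rot: [0.0, -0.59, 0.807, -0.0]
contact_force: [0.1, 0.3, -0.7]
width: 0.0596
gripper_force: 0.0
```

```bash
python3 -c "
from h import *
plan((.523,-.309,.24),102.9)"
```

```text
units [ 22.49 -10.56  -0.04] turn 24.91 | phi -107.7 pos [0.4421 0.3069 0.2392] tilt [-0.001 -0.    -1.   ] q [ 0.48  0.23  1.61  0.    1.31 -2.36] w 0.0596 F [ 0.1  0.3 -0.7] t 12.8667
```

Emit:
drive_tool --pt "0.4 -0.2 0 0.6" --pt "1.3 -0.6 0 1.7" --pt "2.5 -1.2 0 2.8" --pt "3.8 -1.8 0 3.9" --pt "5.1 -2.4 0 5.0" --pt "6.4 -3.0 0 6.1" --pt "7.7 -3.6 0 7.2" --pt "9.0 -4.2 0 8.3"

```text
clock: 13.53
position: [0.4734, 0.0589, 0.238]
ee_rot: [0.0, -0.193, 0.981, 0.0]
contact_force: [1.7, 0.3, -0.4]
width: 0.0601
gripper_force: 0.0
```

```bash
python3 -c "
from h import *
plan((.523,-.309,.24),102.9)"
```

```text
units [  3.73 -14.37  -0.08] turn 16.55 | phi -157.8 pos [0.4734 0.0589 0.238 ] tilt [-0.001 -0.    -1.   ] q [-0.02  0.14  1.73  0.    1.28 -1.98] w 0.0601 F [ 1.7  0.3 -0.4] t 13.5333
```

Emit:
drive_tool --pt "0.4 -1.4 0 1.0" --pt "0.7 -2.8 0 2.1" --pt "1.1 -4.2 0 3.2" --pt "1.4 -5.6 0 4.3" --pt "1.8 -7.0 0 5.4" --pt "2.1 -8.2 0 6.5" --pt "2.4 -9.2 0 7.6" --pt "2.6 -9.8 0 8.7"

```text
clock: 14.2
position: [0.5076, -0.1939, 0.2377]
ee_rot: [0.0, 0.26, 0.966, -0.001]
contact_force: [0.5, 0.3, -0.3]
width: 0.06
gripper_force: 0.0
```

Run:
```python
from h import *
plan((.523,-.309,.2),102.9)
n='top'; p,d=eyes.get_image(n); np.savez('top2.npz',p=p,d=d); W=world(n,d); x,y,z=W[...,0],W[...,1],W[...,2]; ok=d>0
deck=ok&(abs(z-.12)<.008)&(x>.2)&(x<.7)&(y>.15)&(y<.6)
k,l,st,_=cv2.connectedComponentsWithStats(deck.astype(np.uint8)); m=l==1+st[1:,4].argmax()
r=cv2.minAreaRect(W[m][:,:2].astype(np.float32)); print(r); yaw=r[2]-90
b=ok&(z>.142)&(z<.17)&(np.hypot(x-.506,y-.2976)<.18)
k,l,st,_=cv2.connectedComponentsWithStats(b.astype(np.uint8))
for j in range(1,k):
    if st[j,4]>15:
        c,(w,h),a=cv2.minAreaRect(W[l==j][:,:2].astype(np.float32)); print(np.round(c,4),w,h,'bar dir',a+(90 if h>w else 0))
print('deck yaw',yaw,'open dirs: left/right',yaw+90+83.1,'front',yaw+83.1)
a=cv2.resize(p[205:335,90:260],(680,520),interpolation=2); cv2.imwrite('pics/deck2.png',a[...,::-1])
```

```text
units [-2.84 -3.67  1.51] turn 7.83 | phi 149.9 pos [ 0.5076 -0.1939  0.2377] tilt [-0.001 -0.001 -1.   ] q [-0.49  0.24  1.6  -0.    1.3  -1.54] w 0.06 F [ 0.5  0.3 -0.3] t 14.2
((0.5062883496284485, 0.2973116934299469), (0.2824443578720093, 0.2017613649368286), 78.9357681274414)
[0.5396 0.3892] 0.013331369496881962 0.044383104890584946 bar dir 162.4049530029297
[0.5021 0.1979] 0.012894514948129654 0.043809060007333755 bar dir 161.18653106689453
[0.4425 0.3089] 0.04358596354722977 0.012098090723156929 bar dir 72.69761657714844
deck yaw -11.064231872558594 open dirs: left/right 162.0357681274414 front 72.0357681274414
```

View pics/deck2.png

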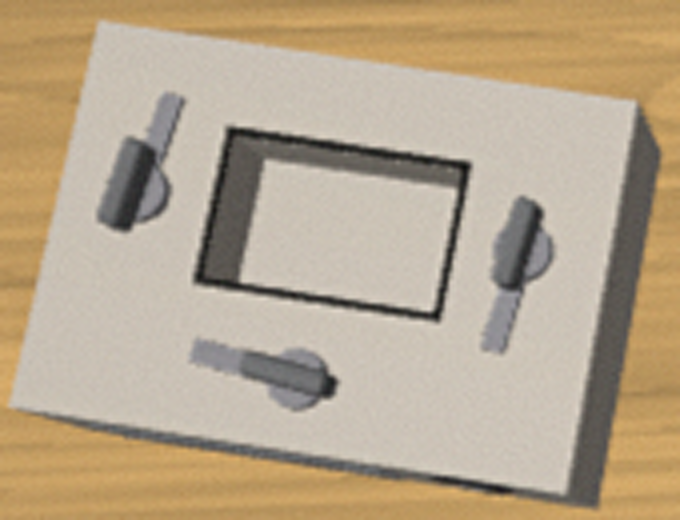

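All three bolts read open: 162.4°, 161.2° and 72.7°, against expected 162°, 162° and 72°. The bay is clear, with all tongues turned away from it. Next is the cassette.

Emit:
drive_tool --pt "-0.5 -0.7 0 1.1" --pt "-1.1 -1.4 0 2.2" --pt "-1.6 -2.1 0 3.3" --pt "-2.1 -2.7 0.5 4.4" --pt "-2.5 -3.2 1.2 5.5" --pt "-2.7 -3.5 2.0 6.6" --pt "-2.8 -3.6 2.8 7.5" --pt "-2.8 -3.6 3.4 7.8"

```text
clock: 14.92
position: [0.5232, -0.3038, 0.151]
ee_rot: [-0.001, 0.62, 0.784, 0.0]
contact_force: [-0.2, -0.2, 0.2]
width: 0.0602
gripper_force: 0.0
```

```bash
python3 -c "
from h import *
plan((.523,-.309,.080),102.9)"
```

```text
units [-0.2  -0.05  2.84] turn 0.07 | phi 103.3 pos [ 0.5232 -0.3038  0.151 ] tilt [ 0.001 -0.001 -1.   ] q [-0.64  0.39  1.59  0.    1.16 -0.87] w 0.0602 F [-0.2 -0.2  0.2] t 14.9167
```

Emit:
drive_tool --pt "0 0 0.3 0.07" --pt "-0.1 0 0.9 0.07" --pt "-0.12 0 1.6 0.07" --pt "-0.12 0 2.2 0.07" --pt "-0.12 0 2.5 0.07" --pt "-0.12 0 2.65 0.07" --pt "-0.12 0 2.7 0.07" --pt "-0.12 0 2.7 0.07"

```text
clock: 15.58
position: [0.5246, -0.3065, 0.0858]
ee_rot: [0.0, 0.622, 0.783, 0.0]
contact_force: [0.1, -0.9, -0.5]
width: 0.0596
gripper_force: 0.0
```

```bash
python3 -c "
from h import *
plan((.523,-.309,.080),102.9)"
```

```text
units [-0.08 -0.09  0.23] turn 0.04 | phi 103.1 pos [ 0.5246 -0.3065  0.0858] tilt [-0.001  0.001 -1.   ] q [-0.64  0.46  1.67  0.    1.01 -0.87] w 0.0596 F [ 0.1 -0.9 -0.5] t 15.5833
```

Close with firm grip.

Emit:
drive_tool --pt "-0.08 -0.09 0.1 0.03" --pt "-0.08 -0.09 0.16 0.03" --pt "-0.08 -0.09 0.16 0.03" --pt "-0.08 -0.09 0.16 0.03" --pt "-0.08 -0.09 0.16 0.03" --pt "-0.08 -0.09 0.16 0.03" --pt "-0.08 -0.09 0.16 0.03" --pt "-0.08 -0.09 0.16 0.03" --grip 0 --newtons 60

```text
clock: 16.25
position: [0.5228, -0.3091, 0.0817]
ee_rot: [0.0, 0.623, 0.782, 0.0]
contact_force: [0.1, 0.6, 3.0]
width: 0.0128
gripper_force: 59.8
```

Emit:
drive_tool --pt "0 0 0 0" --pt "0 0 0 0" --pt "0 0 -0.1 0" --pt "0 0 -0.3 0" --pt "0 0 -0.6 0" --pt "0 0 -1.0 0" --pt "0 0 -1.3 0" --pt "0 0 -1.4 0"

```text
clock: 16.92
position: [0.5233, -0.3096, 0.1183]
ee_rot: [0.002, 0.623, 0.782, 0.0]
contact_force: [-0.8, -0.7, -2.0]
width: 0.0127
gripper_force: 59.0
```

```bash
python3 -c "
from h import *
plan((.523,-.309,.300),102.9)
print(get_state()['moment'],get_state()['gripper_force'])"
```

```text
units [ 0.01  0.01 -7.27] turn 0.0 | phi 102.9 pos [ 0.5233 -0.3096  0.1183] tilt [-0.002  0.002 -1.   ] q [-0.65  0.42  1.63  0.    1.08 -0.87] w 0.0127 F [-0.8 -0.7 -2. ] t 16.9167
[ 0.01302986 -0.01247097  0.04280855] 59.03814196586609
```

Emit:
drive_tool --pt "0 0 -0.3 0" --pt "0 0 -1.0 0" --pt "0 0 -1.9 0" --pt "0 0 -3.0 0" --pt "0 0 -4.1 0" --pt "0 0 -5.2 0" --pt "0 0 -6.0 0" --pt "0 0 -6.5 0"

```text
clock: 17.58
position: [0.523, -0.3094, 0.2823]
ee_rot: [0.002, 0.623, 0.782, 0.0]
contact_force: [-0.1, 0.0, -2.7]
width: 0.0126
gripper_force: 59.1
```

```bash
python3 -c "
from h import *
plan((.5209,.2945,.280),78.9)"
```

```text
units [23.56  5.31  0.03] turn 4.0 | phi 102.9 pos [ 0.523  -0.3094  0.2823] tilt [-0.003  0.003 -1.   ] q [-0.65  0.31  1.38  0.    1.44 -0.87] w 0.0126 F [-0.1  0.  -2.7] t 17.5833
```

Travel in three gentle calls.

Emit:
drive_tool --pt "0.2 0.05 0 0" --pt "0.8 0.2 0 0.1" --pt "1.7 0.4 0 0.3" --pt "2.7 0.6 0 0.5" --pt "3.8 0.85 0 0.7" --pt "4.9 1.1 0 0.9" --pt "6.0 1.35 0 1.1" --pt "7.1 1.6 0 1.3"

```text
clock: 18.25
position: [0.5207, -0.1251, 0.2776]
ee_rot: [-0.001, 0.675, 0.737, -0.0]
contact_force: [0.2, -0.2, -2.3]
width: 0.0128
gripper_force: 59.1
```

```bash
python3 -c "
from h import *
plan((.5209,.2945,.280),78.9)"
```

```text
units [16.72  1.48 -0.07] turn 2.69 | phi 95.0 pos [ 0.5207 -0.1251  0.2776] tilt [ 0.002 -0.002 -1.   ] q [-0.37  0.2   1.54  0.    1.4  -0.45] w 0.0128 F [ 0.2 -0.2 -2.3] t 18.25
```

Emit:
drive_tool --pt "1.1 0.1 0 0.2" --pt "2.2 0.2 0 0.4" --pt "3.3 0.3 0 0.6" --pt "4.4 0.4 0 0.8" --pt "5.5 0.5 0 1.0" --pt "6.6 0.6 0 1.2" --pt "7.7 0.7 0 1.4" --pt "8.8 0.8 0 1.6"

```text
clock: 18.92
position: [0.5209, 0.0955, 0.2777]
ee_rot: [-0.001, 0.735, 0.678, -0.001]
contact_force: [0.2, -1.0, -2.2]
width: 0.0126
gripper_force: 59.0
```

```bash
python3 -c "
from h import *
plan((.5209,.2945,.280),78.9)"
```

```text
units [ 7.94 -0.63 -0.09] turn 1.09 | phi 85.4 pos [0.5209 0.0955 0.2777] tilt [ 0.    -0.002 -1.   ] q [0.05 0.2  1.55 0.   1.39 0.13] w 0.0126 F [ 0.2 -1.  -2.2] t 18.9167
```

Emit:
drive_tool --pt "1.2 -0.1 0 0.2" --pt "2.4 -0.2 0 0.4" --pt "3.6 -0.3 0 0.6" --pt "4.8 -0.4 0 0.8" --pt "5.9 -0.5 0 0.9" --pt "6.8 -0.55 0 1.0" --pt "7.4 -0.6 0 1.09" --pt "7.7 -0.62 0 1.09"

```text
clock: 19.58
position: [0.5206, 0.2892, 0.2774]
ee_rot: [-0.001, 0.771, 0.637, -0.001]
contact_force: [0.3, -0.0, -2.4]
width: 0.013
gripper_force: 59.0
```

Emit:
drive_tool --pt "0 0 0 0" --pt "0 0 0 0" --pt "0 0 0 0" --pt "0 0 0 0" --pt "0 0 0 0" --pt "0 0 0 0" --pt "0 0 0 0" --pt "0 0 0 0"

```text
clock: 20.25
position: [0.522, 0.2866, 0.279]
ee_rot: [0.0, 0.772, 0.636, 0.0]
contact_force: [-0.1, 0.2, -2.4]
width: 0.0129
gripper_force: 59.0
```

```bash
cat > rel.py <<'E'
from h import *
plan((.5207,.2937,.2117),78.9)
pos=get_state()['position']
for n,b in(('top',0),('scene',.007)):
    p,d=grab(n); W=world(n,d); W[...,1]+=b; x,y,z=W[...,0],W[...,1],W[...,2]
    top=pos[2]-.0767+.048
    m=(d>0)&(abs(z-top)<.006)&(np.hypot(x-pos[0],y-pos[1])<.075)&(p.max(-1)>70)
    if m.sum()>40: g=W[m]; print(n,m.sum(),cv2.minAreaRect(g[:,:2].astype(np.float32)),'body top z',np.median(g[:,2]),'expected',top)
    c=eyes.camera_info(n); v=np.array(c['R'])@(pos-[0,b,.03])+np.array(c['t']); u,w=int(c['fx']*v[0]/v[2]+c['cx']),int(c['fy']*v[1]/v[2]+c['cy'])
    a=p[max(w-65,0):w+65,max(u-65,0):u+65]; cv2.imwrite('pics/r_%s.png'%n,cv2.resize(a,(400,400),interpolation=2)[...,::-1])
cv2.imwrite('pics/rel%.1f.png'%get_state()['clock'],np.hstack([cv2.imread('pics/r_%s.png'%n) for n in('top','scene')]))
E
python3 rel.py; ls pics
```

```text
units [ 0.27 -0.11  2.69] turn 0.0 | phi 78.9 pos [0.522  0.2866 0.279 ] tilt [ 0.  0. -1.] q [0.39 0.29 1.42 0.   1.43 0.58] w 0.0129 F [-0.1  0.2 -2.4] t 20.25
top 832 ((0.5215087532997131, 0.28454455733299255), (0.10349265486001968, 0.06110456585884094), 77.98876953125) body top z 0.25036817147074775 expected 0.2502723763866125
scene 741 ((0.5213949680328369, 0.28479039669036865), (0.10522709041833878, 0.06235376372933388), 78.47943115234375) body top z 0.24857847340204142 expected 0.2502723763866125
cas.png
deck2.png
deckc.png
g.png
g_scene.png
g_top.png
r_scene.png
r_top.png
rel20.4.png
scene0.png
top0.png
```

Emit:
drive_tool --pt "0.1 0 0.1 0" --pt "0.25 -0.05 0.4 0" --pt "0.35 -0.1 0.8 0" --pt "0.36 -0.1 1.2 0" --pt "0.36 -0.1 1.6 0" --pt "0.36 -0.1 1.9 0" --pt "0.36 -0.1 2.1 0" --pt "0.36 -0.1 2.2 0"

```text
clock: 21.02
position: [0.5207, 0.296, 0.2224]
ee_rot: [-0.0, 0.772, 0.636, -0.001]
contact_force: [-0.0, -0.0, -3.3]
width: 0.0124
gripper_force: 59.0
```

Emit:
drive_tool --pt "0 0 0 0" --pt "0 0 0 0" --pt "0 0 0 0" --pt "0 0 0 0" --pt "0 0 0 0" --pt "0 0 0 0" --pt "0 0 0 0" --pt "0 0 0 0"

```text
clock: 21.68
position: [0.5212, 0.2963, 0.2239]
ee_rot: [0.0, 0.772, 0.636, 0.0]
contact_force: [-0.4, -0.7, -3.2]
width: 0.0123
gripper_force: 59.0
```

```bash
python3 rel.py
python3 - <<'E'
from h import *
# bay mouth from hole in deck (clean top2 image)
z=np.load('top2.npz'); d=z['d']; p=z['p']; W=world('top',d); yaw=np.radians(-11.06)
c=np.array([.5209,.294]); ex=np.array([np.cos(yaw),np.sin(yaw)]); ey=np.array([-ex[1],ex[0]])
r=W[...,:2]-c; a=r@ex; b=r@ey; dk=(d>0)&(abs(W[...,2]-.12)<.006)
print('x edges',np.round([a[dk&(a>-.06)&(a<0)&(abs(b)<.04)].max(),a[dk&(a>0)&(a<.08)&(abs(b)<.04)].min()],4),'y edges',np.round([b[dk&(b<0)&(b>-.075)&(abs(a)<.02)].max(),b[dk&(b>0)&(b<.075)&(abs(a)<.02)].min()],4))
E
ls pics | grep rel
```

```text
units [-0.11  0.    0.49] turn 0.01 | phi 79.0 pos [0.5212 0.2963 0.2239] tilt [ 0.  0. -1.] q [0.4  0.33 1.5  0.   1.31 0.59] w 0.0123 F [-0.4 -0.7 -3.2] t 21.6833
top 747 ((0.5206156969070435, 0.2939622104167938), (0.10349688678979874, 0.061096347868442535), 77.71897888183594) body top z 0.19515798270550794 expected 0.1952253022265607
scene 680 ((0.5203385353088379, 0.2931155860424042), (0.10752010345458984, 0.06122519448399544), 78.28743743896484) body top z 0.19356733592536024 expected 0.1952253022265607
x edges [-0.0366  0.0365] y edges [-0.0587  0.0572]
rel20.4.png
rel21.8.png
```

Emit:
drive_tool --pt "0 0 0.1 -0.03" --pt "-0.02 0 0.2 -0.08" --pt "-0.02 0 0.3 -0.08" --pt "-0.02 0 0.4 -0.08" --pt "-0.02 0 0.47 -0.08" --pt "-0.02 0 0.47 -0.08" --pt "-0.02 0 0.47 -0.08" --pt "-0.02 0 0.47 -0.08"

```text
clock: 22.45
position: [0.5211, 0.2959, 0.2121]
ee_rot: [0.0, 0.769, 0.639, 0.0]
contact_force: [0.5, -0.0, -2.9]
width: 0.0127
gripper_force: 59.0
```

Emit:
drive_tool --pt "0 0 0 0" --pt "0 0 0 0" --pt "0 0 0 0" --pt "0 0 0 0" --pt "0 0 0 0" --pt "0 0 0 0" --pt "0 0 0 0" --pt "0 0 0 0"

```text
clock: 23.12
position: [0.521, 0.2958, 0.2121]
ee_rot: [-0.0, 0.769, 0.639, 0.0]
contact_force: [-0.2, 0.4, -3.2]
width: 0.0129
gripper_force: 59.0
```

```bash
python3 rel.py; mv pics/rel2[2-9]*.png pics/final.png; ls pics|grep final
```

```text
units [-0.09  0.    0.01] turn 0.09 | phi 79.4 pos [0.521  0.2958 0.2121] tilt [ 0.  0. -1.] q [0.4  0.34 1.52 0.   1.29 0.58] w 0.0129 F [-0.2  0.4 -3.2] t 23.1167
top 733 ((0.520207941532135, 0.2940230667591095), (0.10374519973993301, 0.06100652739405632), 78.54801940917969) body top z 0.18347747848086257 expected 0.18336431038499795
scene 672 ((0.5198988318443298, 0.29314857721328735), (0.10428192466497421, 0.061790987849235535), 79.47210693359375) body top z 0.18162347111948107 expected 0.18336431038499795
final.png
```

View pics/final.png

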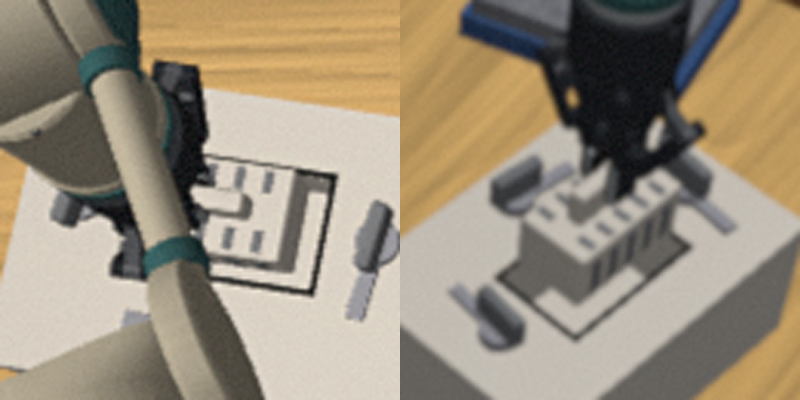

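The final view shows the cassette level over the bay. By the top camera it is about 1 mm off centre, its underside is about 15 mm above the deck, and the tongues are all clear.

```bash
python3 -c "
from h import *
print(order.sign_off())"
```

```text
the job is handed in; nothing more can be done
None
```

All three bolts are turned open to their end stops, and the cassette is held in the gripper about 15 mm above the bay, within about 1 mm of centre and 1° of square; the job was handed in at about 23 s.

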